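# Sweep the bench offcuts into the locked trap

## Task

Clear the wooden offcuts off the bench: undo the trap's lock knob (nobody remembers which way it turns, so try it and feel which way gives), slide its gate right open, and sweep every offcut well inside the trap with the bench rake, never touching the offcuts with the gripper or arm. Then stand the rake upright in the middle of its cork mat, and shut the gate fully and turn the knob back to locked. Leave all the other things on the bench where they are.

Things in the scene. Friction and masses are not known exactly. Their poses are not given: they have to be found in the camera images.
- trap: Offcut trap fixed to the bench, open above, no sill. Origin: middle of its mouth at bench height; +x along the mouth, +y into the trap. Dark wood walls 8 mm thick, 45 mm high: inner side faces at x = -84 and +84 mm (y 6 to 200), inner back face at y = 200 mm. Beside it a blue lock housing, 60 x 48 x 40 mm high, centre at x = 130, y = 52 mm
- gate (a joint): Plywood gate in the trap's plane y = 0, 8 mm thick, top 44 mm above the bench. 0 = shut; it slides along the trap's +x to 0.175 m = mouth wholly open, with about 2 N. While the knob is locked its steel hook holds the gate's brass stud (at trap x = 170, y = 52 mm when shut) and the gate gives only about 2 mm
- gate_grip (a point): Middle of the gate's orange handle, a block 30 mm (trap x) by 18 mm (trap y) that rises from 44 to 86 mm above the bench; this point is 68 mm above the bench and travels with the gate
- knob (a joint): Lock knob, upright axis, rad, positive = anticlockwise from above. 0 = locked: its hook points along the trap's +x, behind the gate's stud. It undoes in ONE direction only, 1.4 rad to its end stop; which one changes from start to start and cannot be seen; the other way stops dead after 0.1 rad. Undo it past 1.1 rad. About 0.1 N m; stays where left. Lock only with the gate shut
- knob_grip (a point): On the knob's axis, 78 mm above the bench, in the red grip bar: 44 mm long, 14 mm thick, from 55 to 90 mm above the bench. The point's x axis runs along the bar (along the trap's x at knob = 0) and turns with it. A black disc of radius 20 mm lies under the bar
- rake: Loose bench rake, 0.22 kg, standing on its flat head. Origin: centre of the head's underside; z up; +y is the sweeping face. Wooden head 120 (x) by 26 (y) by 28 mm high; a cheek 8 mm thick at each end reaches from the face (y = 13) to y = 35 mm. Green upright handle in the middle, 40 (x) by 22 mm (y), from 28 to 108 mm above the underside
- mat: Cork mat fixed on the bench, 200 (x) by 130 (y) by 3 mm thick, the rake's parking place. Origin: centre of its underside
- offcut1: Loose wooden offcut, 32 x 24 x 18 mm, dark brown, 14 g, lying on the bench. Origin: centre of its underside as first laid; None if absent this time
- offcut2: Loose wooden offcut, 28 x 26 x 22 mm, pale, 14 g, lying on the bench. Origin: centre of its underside as first laid; None if absent this time
- offcut3: Loose wooden offcut, 36 x 20 x 20 mm, mid brown, 14 g, lying on the bench. Origin: centre of its underside as first laid; None if absent this time
- offcut4: Loose wooden offcut, 26 x 26 x 16 mm, dark brown, 14 g, lying on the bench. Origin: centre of its underside as first laid; None if absent this time
- offcut5: Loose wooden offcut, 30 x 22 x 24 mm, pale, 14 g, lying on the bench. Origin: centre of its underside as first laid; None if absent this time
- offcut6: Loose wooden offcut, 34 x 26 x 18 mm, striped plank wood, 14 g, lying on the bench. Origin: centre of its underside as first laid; None if absent this time
- offcut7: Loose wooden offcut, 28 x 20 x 20 mm, mid brown, 14 g, lying on the bench. Origin: centre of its underside as first laid; None if absent this time
- oil_can: Bystander, to be left alone: brass-coloured oil can 60 x 85 x 148 mm, upright. Origin at its underside
- sanding_block: Bystander, to be left alone: black sanding block 45 x 95 x 34 mm. Origin at its underside
- chisel: Bystander, to be left alone: chisel 230 mm long, lying. Origin at its underside
- wax_tin: Bystander, to be left alone: round yellow wax tin, 52 mm wide, 28 mm high. Origin at its underside

How it is judged:
On the way, in this order (a step that is already met when the one before it is completed fails the run):
1. the knob is undone (turned at least 1.1 rad the way it gives) ((value of joint knob above 1.1 rad or value of joint knob below -1.1 rad)), for 0.2 s.
2. the gate is open by more than 150 mm (value of joint gate above 0.15 m), for 0.2 s.
3. every offcut is inside the trap while the gate is open (y of offcut1 in the frame of trap between 0.012 and 0.201 m and x of offcut1 in the frame of trap between -0.085 and 0.085 m and height (world z) of each of offcut1, offcut2, offcut3, offcut4, offcut5, offcut6, offcut7 below 0.04 m and y of offcut2 in the frame of trap between 0.012 and 0.201 m and x of offcut2 in the frame of trap between -0.085 and 0.085 m and y of offcut3 in the frame of trap between 0.012 and 0.201 m and x of offcut3 in the frame of trap between -0.085 and 0.085 m and y of offcut4 in the frame of trap between 0.012 and 0.201 m and x of offcut4 in the frame of trap between -0.085 and 0.085 m and y of offcut5 in the frame of trap between 0.012 and 0.201 m and x of offcut5 in the frame of trap between -0.085 and 0.085 m and y of offcut6 in the frame of trap between 0.012 and 0.201 m and x of offcut6 in the frame of trap between -0.085 and 0.085 m and y of offcut7 in the frame of trap between 0.012 and 0.201 m and x of offcut7 in the frame of trap between -0.085 and 0.085 m and value of joint gate above 0.12 m), for 0.2 s.
4. the gate is shut again (within 8 mm) (value of joint gate below 0.008 m), for 0.2 s.
5. the knob is turned back to locked (within 0.25 rad) (value of joint knob between -0.25 and 0.25 rad), for 0.2 s.
At the end, for the whole second after the job is handed in: Every offcut lies at rest inside the trap (its origin more than 12 mm behind the mouth plane and between the walls), the gate is shut within 8 mm, the knob is within 0.25 rad of locked, and the rake stands upright on the cork mat, its origin within 50 mm of the mat's centre (all of step 5 and y of offcut1 in the frame of trap between 0.012 and 0.201 m and x of offcut1 in the frame of trap between -0.085 and 0.085 m and height (world z) of each of offcut1, offcut2, offcut3, offcut4, offcut5, offcut6, offcut7 below 0.04 m and y of offcut2 in the frame of trap between 0.012 and 0.201 m and x of offcut2 in the frame of trap between -0.085 and 0.085 m and y of offcut3 in the frame of trap between 0.012 and 0.201 m and x of offcut3 in the frame of trap between -0.085 and 0.085 m and y of offcut4 in the frame of trap between 0.012 and 0.201 m and x of offcut4 in the frame of trap between -0.085 and 0.085 m and y of offcut5 in the frame of trap between 0.012 and 0.201 m and x of offcut5 in the frame of trap between -0.085 and 0.085 m and y of offcut6 in the frame of trap between 0.012 and 0.201 m and x of offcut6 in the frame of trap between -0.085 and 0.085 m and y of offcut7 in the frame of trap between 0.012 and 0.201 m and x of offcut7 in the frame of trap between -0.085 and 0.085 m and value of joint gate below 0.008 m and horizontal distance between rake and mat below 0.05 m and angle between rake's own z axis and vertical below 0.12 rad and height (world z) of rake below 0.012 m and linear speed of each of offcut1, offcut2, offcut3, offcut4, offcut5, offcut6, offcut7, rake below 0.02 m/s); the robot touches nothing.
It fails at once if the gripper or arm touches an offcut (contact force between any of the fingers, the arm and offcut1 above 0.5 N or contact force between any of the fingers, the arm and offcut2 above 0.5 N or contact force between any of the fingers, the arm and offcut3 above 0.5 N or contact force between any of the fingers, the arm and offcut4 above 0.5 N or contact force between any of the fingers, the arm and offcut5 above 0.5 N or contact force between any of the fingers, the arm and offcut6 above 0.5 N or contact force between any of the fingers, the arm and offcut7 above 0.5 N).
It fails at once if a bystander is moved by more than 40 mm (distance of any of oil_can, sanding_block, chisel, wax_tin from where it was at the start of the episode above 0.04 m).
Of offcut1, offcut2, offcut3, offcut4, offcut5, offcut6, offcut7 only 5 to 7 are there at a start; the rules pass over those that are not, and their reading is None.
At some moment in a run one of offcut1, offcut2, offcut3, offcut4, offcut5, offcut6, offcut7 may be knocked a few centimetres aside while the robot is not near it.
Once in a run the grip may slacken for a moment while it holds something.
It also fails if it takes over 210 s, if anything falls off the work surface, if the arm or the gripper's body presses on something with over 40 N, if the wrist force passes 120 N, or if a joint passes its speed limit or range.

## Robot

A 7-joint arm with a two-finger parallel gripper is mounted at the origin on the work surface. World frame = base frame: x ahead of the robot, y to its left, z up, the work surface at z = 0. Lengths are in m, angles in rad, forces in N, time in s.
With the tool pointing down it reaches from about 0.425 to 0.95 m from the base axis. Payload 4.7 kg.
Tool frame: the origin (TCP) lies midway between the tips of the shut fingers; the grasp point (between the pads) lies 19 mm behind it; z points along the fingers, x is the direction in which the jaws open and shut, and the axes are right-handed (so a half turn about z gives the same grasp; the last joint's range is limited). The gripper opens to 87 mm and grips with 3 to 60 N. Pads are 19 mm wide; open, the fingers measure 117 mm over their backs; the gripper's body (75 mm by 190 mm) begins 51 mm behind the grasp point.
Start: joints at [-1.205, 0.469, -0.049, 1.532, 0.024, 1.141, -0.082], TCP at [0.26, 0.623, 0.223] pointing down, gripper open.
Joint ranges: [-2.59, 2.59], [-0.33, 1.99], [-1.39, 1.29], [0.1, 2.45], [-1.04, 4.18], [0.21, 1.99], [-2.66, 2.66]. Speed limits (rad/s): [2.57, 2.57, 3.14, 3.14, 3.14, 3.14, 3.14].

## Interface

Orientations are given as a unit quaternion [w, x, y, z].
In Python, from plant import manip, eyes gives the robot as it stands.
- The arm moves only by the shell command python3 -m creep 'ROWS' [FORCE]. ROWS is text: rows parted by semicolons, each of 5 numbers parted by spaces: the shift along the world's x, y, z in cm, then the turn about the world's z in degrees, then the finger opening in cm, from 0 to 8.7. In form: tx ty tz twist hand; .... A call has 1 to 5 rows; each row is the pose to reach, as a shift and turn from the pose commanded when the call began; what a row does not reach only later rows make up. A row lasts 1/10 s, in which the tool goes at most 50 mm and 8.59 degrees, less where a joint would pass 70% of its speed; a pose out of reach is approached as far as the arm can. A call with a gripper value outside its range is refused whole. The fingers move at their own pace and stop on an object; FORCE is the grip in N (left out, the last holds). Time passes only in rows, so rows that repeat a pose let the fingers close. It gives the time, the measured TCP pose, the force and the opening at its end, in the units of the state.
- manip.read_state(): the state, without advancing time (a new reading comes with each control period).
- eyes.capture(name): name is "scene" or "top" or "wrist"; returns the picture (384x512x3 uint8, red, green, blue); there is no depth.
- eyes.get_calibration(name): a dict with "fx", "fy", "cx", "cy" (pixels), "dist" ([k1, k2, p1, p2, k3] as OpenCV has them; the pictures are not rectified), "eye" and "rotation" of the camera in the world; the wrist camera has in their place "tool_from_camera" (4x4, takes a point from camera to tool coordinates, whose origin is the TCP and whose axes are the tool frame's). Camera axes: x right, y down, z forward; pixel columns grow to the right and rows downward; lengths in m; the calibration is good to about 2 mm. A picture is of the moment at which its call begins: read the wrist's pose just before it. get_calibration takes no time and is no camera call.
- manip.finish_job(): hands the job in, once; it reports no verdict.
The state is a dict: "t": time; "joint_positions": joint angles; "joint_velocities": joint speeds; "effort": joint torques, N m; "tcp_pos": TCP position; "eef_rot": TCP orientation; "ft_force": force on the tool from outside, world axes, zero at the start; "torque": the same for the moment, N m; "opening": opening from 0.0 (shut) to 1.0 (fully open).
Only numpy, scipy, OpenCV 4.12 (cv2) and the standard library are available. Lean on these libraries where they do the work, as an engineer would, in place of code of your own. Each camera call takes 0.05 s, during which the arm holds its last target.

## Working session

There is one attempt and no reset: what is moved stays moved. The work goes in short steps, Python scripts to look and compute and a shell command to move; the robot and the scene stay as the last step left them, time stands still between calls to the robot, and variables do not carry over. Pictures are saved under pics/ and viewed, and the job is handed in when it is done.

```bash
ls; mkdir -p pics; cat > h.py <<'E'
import numpy as np,cv2
from plant import manip,eyes
from scipy.spatial.transform import Rotation as R
def snap(n,f):
    im=eyes.capture(n); cv2.imwrite('pics/'+f+'.png',cv2.cvtColor(im,cv2.COLOR_RGB2BGR)); return im
def cam(n,st=None):
    c=eyes.get_calibration(n); K=np.array([[c['fx'],0,c['cx']],[0,c['fy'],c['cy']],[0,0,1.]]); d=np.array(c['dist'],float)
    if 'eye' in c: return K,d,np.array(c['rotation']).reshape(3,3),np.array(c['eye'])
    T=np.array(c['tool_from_camera']); q=st['eef_rot']; Rt=R.from_quat([q[1],q[2],q[3],q[0]]).as_matrix()
    return K,d,Rt@T[:3,:3],Rt@T[:3,3]+np.array(st['tcp_pos'])
def ray(C,uv,z):
    K,d,Rm,e=C
    p=cv2.undistortPoints(np.array(uv,float).reshape(-1,1,2),K,d).reshape(-1,2)
    v=np.c_[p,np.ones(len(p))]@Rm.T
    return e+v*((z-e[2])/v[:,2])[:,None]
def proj(C,P):
    K,d,Rm,e=C
    q=(np.atleast_2d(P)-e)@Rm
    return cv2.projectPoints(q,np.zeros(3),np.zeros(3),K,d)[0].reshape(-1,2)
E
python3 - <<'E'
from h import *
st=manip.read_state(); print(st)
for n in ['scene','top','wrist']:
    snap(n,n+'0'); 
    C=cam(n,st); print(n,C[3],C[2][:,2])
E
```

```text
pics
{'t': 0.0, 'joint_positions': array([-1.20492269,  0.46945895, -0.04861057,  1.53368092,  0.02412584,
        1.1409935 , -0.08227292]), 'joint_velocities': array([-0.00183767, -0.00121344, -0.0011774 , -0.00030709, -0.00073005,
       -0.0002644 ,  0.0007946 ]), 'effort': array([-1.09967971e-04, -5.07985175e+01, -8.08145106e-02, -2.36151320e+01,
       -6.14123116e-02,  3.80934519e-02,  1.80894976e-04]), 'tcp_pos': array([0.25936439, 0.62253789, 0.22149319]), 'eef_rot': array([ 5.77839617e-04,  8.32021987e-01,  5.54741795e-01, -7.87805735e-04]), 'ft_force': array([0.41074572, 0.10829567, 0.27306818]), 'torque': array([0.02533826, 0.0191191 , 0.03166445]), 'opening': 1.0001235525671426}Traceback (most recent call last):
  File "<stdin>", line 5, in <module>
  File "h.py", line 8, in cam
    if 'eye' in c: return K,d,np.array(c['rotation']).reshape(3,3),np.array(c['eye'])
                              ~~~~~~~~~~~~~~~~~~~~~~~~~~~~~~~^^^^^
ValueError: cannot reshape array of size 4 into shape (3,3)
```

```bash
sed -i "s/np.array(c\['rotation'\]).reshape(3,3)/R.from_quat(np.roll(c['rotation'],-1)).as_matrix()/" h.py
python3 - <<'E'
from h import *
st=manip.read_state()
for n in ['top','wrist']:
    snap(n,n+'0')
for n in ['scene','top','wrist']:
    C=cam(n,st); print(n,C[3],C[2][:,2],C[2][:,0],C[0][0])
E
```

```text
scene [ 1.19082427 -0.39039878  0.73114455] [-0.62919184  0.36399473 -0.68674993] [ 0.51810814  0.85504514 -0.02148889] [461.11267693   0.         259.55647942]
top [ 0.45398954 -0.03130931  0.85529051] [ 0.18560573 -0.0229781  -0.9823556 ] [-0.02748655 -0.99945675  0.01818482] [355.42417209   0.         252.0720313 ]
wrist [0.19022195 0.65207903 0.38301041] [ 0.2545974  -0.10726965 -0.96107928] [ 0.38438962  0.92317016 -0.00121066] [281.45285994   0.         255.56186207]
```

View pics/scene0.png

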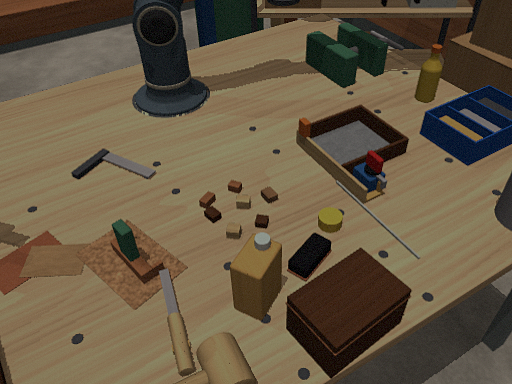

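View pics/top0.png

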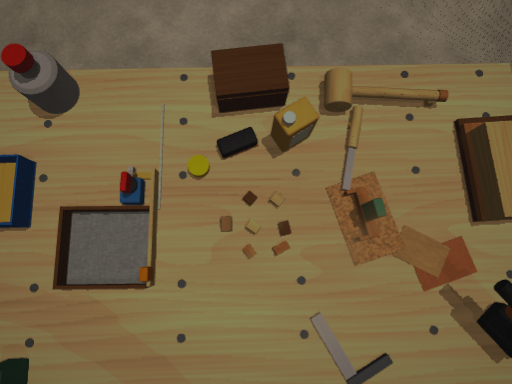

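View pics/wrist0.png

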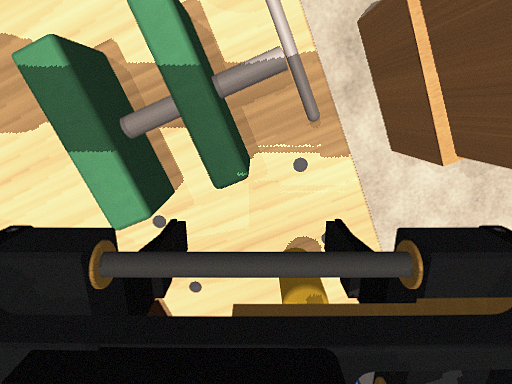

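```bash
python3 - <<'E'
import cv2
t=cv2.imread('pics/top0.png'); 
cv2.imwrite('pics/a.png',cv2.resize(t[150:300,40:170],None,fx=4,fy=4,interpolation=cv2.INTER_CUBIC))
cv2.imwrite('pics/b.png',cv2.resize(t[120:280,200:400],None,fx=4,fy=4,interpolation=cv2.INTER_CUBIC)[:600,:800])
E
```

```text
(no output)
```

View pics/a.png

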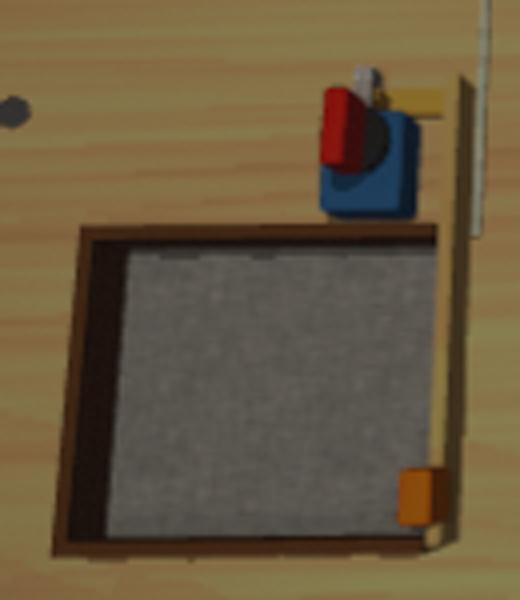

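View pics/b.png

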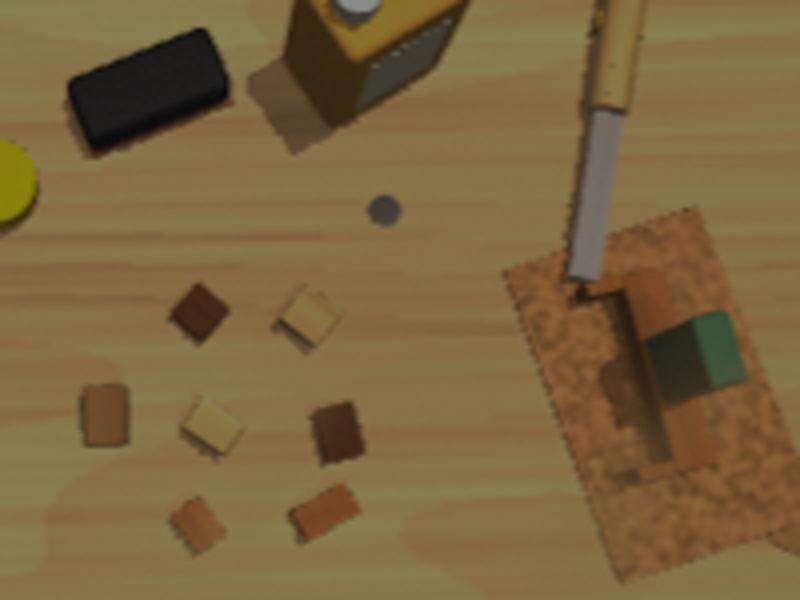

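```bash
python3 - <<'E'
from h import *
C=cam('top')
a=lambda *p:[(40+u/4-.375,150+v/4-.375) for u,v in p]
b=lambda *p:[(200+u/4-.375,120+v/4-.375) for u,v in p]
np.set_printoptions(precision=4,suppress=True)
print('trap corners back+x, back-x, mouth+x, mouth-x\n',ray(C,a((82,226),(53,556),(437,226),(430,552)),.045)[:,:2])
print('gate top ends',ray(C,a((460,80),(432,465)),.044)[:,:2])
print('gate handle top',ray(C,a((402,468),(433,468),(430,524),(399,522)),.086)[:,:2])
print('knob top',ray(C,a((327,88),(347,88),(340,168),(322,165)),.090)[:,:2])
print('mat',ray(C,b((504,272),(696,207),(625,582)),.003)[:,:2])
print('rake handle top',ray(C,b((697,318),(724,310),(746,378),(716,389)),.111)[:,:2])
print('rake head top corners',ray(C,b((625,280),(655,270),(715,460),(676,470)),.031)[:,:2])
for n,p,h in [('dk',(200,310),.017),('pale',(310,315),.023),('mid',(106,413),.019),('pale2',(212,424),.023),('dk2',(340,432),.017),('m',(196,522),.019),('m2',(326,512),.019)]:
    print(n,ray(C,b(p),h)[0,:2])
print('wax',ray(C,b((5,182)),.028)[:,:2],'sand',ray(C,b((70,90),(208,30),(228,75),(92,130)),.034)[:,:2],'oil',ray(C,b((340,120)),0)[:,:2],'chisel tip',ray(C,b((572,276),(600,280)),.01)[:,:2])
E
```

```text
trap corners back+x, back-x, mouth+x, mouth-x
 [[0.5833 0.3887]
 [0.401  0.3914]
 [0.5783 0.1871]
 [0.3974 0.1862]]
gate top ends [[0.6644 0.1762]
 [0.4442 0.1866]]
gate handle top [[0.4436 0.191 ]
 [0.4431 0.1748]
 [0.4144 0.1756]
 [0.4159 0.1918]]
knob top [[0.6496 0.2372]
 [0.6494 0.2263]
 [0.6046 0.2284]
 [0.6065 0.2382]]
mat [[ 0.6199 -0.2321]
 [ 0.6582 -0.3546]
 [ 0.4318 -0.2915]]
rake handle top [[ 0.5714 -0.3086]
 [ 0.5754 -0.3235]
 [ 0.5386 -0.3318]
 [ 0.5331 -0.3152]]
rake head top corners [[ 0.6079 -0.2974]
 [ 0.6135 -0.3158]
 [ 0.5003 -0.3412]
 [ 0.4952 -0.3179]]
dk [ 0.5984 -0.0447]
pale [ 0.5928 -0.1099]
mid [0.5379 0.0122]
pale2 [ 0.5295 -0.0498]
dk2 [ 0.5234 -0.1253]
m [ 0.4733 -0.039 ]
m2 [ 0.477  -0.1149]
wax [[0.6771 0.0703]] sand [[ 0.7319  0.0304]
 [ 0.7683 -0.0538]
 [ 0.7393 -0.0651]
 [ 0.7065  0.0175]] oil [[ 0.7201 -0.1359]] chisel tip [[ 0.6151 -0.2719]
 [ 0.6122 -0.2888]]
```

```bash
python3 - <<'E'
from h import *
np.set_printoptions(precision=4,suppress=True)
S=cam('scene');t=cv2.imread('pics/scene0.png')
cv2.imwrite('pics/c.png',cv2.resize(t[95:220,290:430],None,fx=4,fy=4,interpolation=cv2.INTER_CUBIC))
cv2.imwrite('pics/d.png',cv2.resize(t[205:310,80:220],None,fx=4,fy=4,interpolation=cv2.INTER_CUBIC))
E
```

```text
(no output)
```

View pics/c.png

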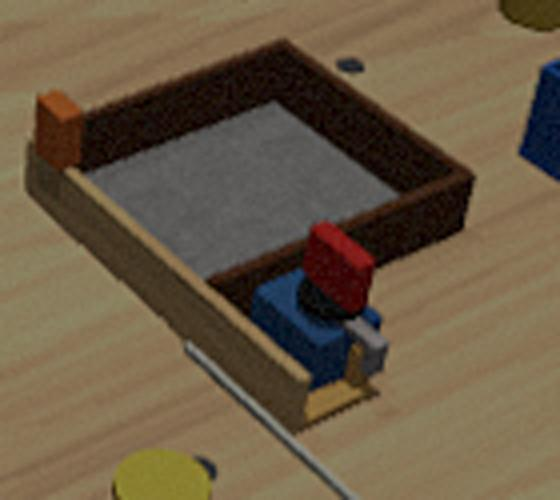

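View pics/d.png

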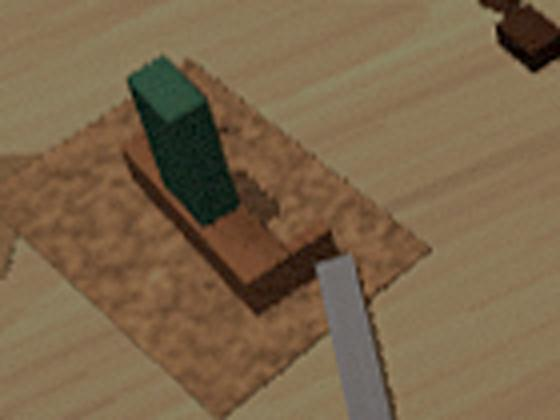

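```bash
python3 - <<'E'
from h import *
np.set_printoptions(precision=4,suppress=True)
S=cam('scene')
c=lambda *p:[(290+u/4-.375,95+v/4-.375) for u,v in p]
d=lambda *p:[(80+u/4-.375,205+v/4-.375) for u,v in p]
k=ray(S,c((312,225),(328,221),(373,262),(360,268)),.09);print(k[:,:2],k.mean(0))
k=ray(S,c((37,96),(53,91),(82,122),(67,131)),.086);print(k[:,:2],k.mean(0))
print('trap outer corner back+x, back-x',ray(S,c((474,178),(285,40)),.045)[:,:2])
k=ray(S,d((128,78),(160,57),(207,95),(178,122)),.111);print(k[:,:2],k.mean(0))
k=ray(S,d((430,250),(190,60),(222,418)),.003);print('mat',k[:,:2])
print('chis tip',ray(S,d((315,268),(352,254)),.01)[:,:2],'cheek',ray(S,d((330,233),(260,285)),.031)[:,:2])
E
```

```text
[[0.6079 0.2295]
 [0.6099 0.2394]
 [0.6508 0.2356]
 [0.6509 0.2262]] [0.6299 0.2327 0.09  ]
[[0.4144 0.1773]
 [0.4153 0.1887]
 [0.4521 0.1842]
 [0.4548 0.1712]] [0.4341 0.1803 0.086 ]
trap outer corner back+x, back-x [[0.5847 0.3867]
 [0.4015 0.3921]]
[[ 0.5402 -0.3325]
 [ 0.5351 -0.3154]
 [ 0.5702 -0.3051]
 [ 0.5791 -0.3219]] [ 0.5561 -0.3187  0.111 ]
mat [[ 0.6222 -0.2322]
 [ 0.432  -0.2891]
 [ 0.6594 -0.3537]]
chis tip [[ 0.6077 -0.2859]
 [ 0.6094 -0.2672]] cheek [[ 0.6089 -0.2749]
 [ 0.6202 -0.3147]]
```

```bash
python3 -m creep '3.4 -3.6 0 4 8.7; 6.9 -7.2 0 8 8.7; 10.3 -10.8 0 12 8.7; 13.7 -14.4 0 16 8.7; 17.1 -18 0 20 8.7'; python3 -m creep '3.4 -3.6 0 0 8.7; 6.9 -7.2 0 0 8.7; 10.3 -10.8 0 1 8.7; 13.7 -14.4 0 1 8.7; 17.1 -18 0 1.6 8.7';python3 -m creep '1.4 -1.5 0 0 5; 2.7 -3 0 0 5; 2.7 -3 0 0 5;2.7 -3 0 0 5'
```

```text
t: 0.65
tcp_pos: [0.4316, 0.4414, 0.2223]
eef_rot: [-0.0, 0.722, 0.692, -0.0]
ft_force: [0.3, 0.7, 0.0]
opening: 1.0
t: 1.15
tcp_pos: [0.6026, 0.2614, 0.2224]
eef_rot: [-0.0, 0.713, 0.701, -0.0]
ft_force: [0.7, 0.7, 0.8]
opening: 1.004
t: 1.55
tcp_pos: [0.628, 0.2336, 0.2221]
eef_rot: [-0.001, 0.713, 0.701, -0.0]
ft_force: [-0.4, 0.5, -0.4]
opening: 0.721
```

```bash
python3 -m creep '0 0 -4 0 5; 0 0 -7 0 5;0 0 -7 0 5'; python3 - <<'E'
from h import *
s=manip.read_state();snap('wrist','w1');print(proj(cam('wrist',s),[[.6285,.2326,.09],[.6495,.2320,.09],[.6065,.2333,.09]]))
E
```

```text
t: 1.85
tcp_pos: [0.624, 0.2342, 0.1479]
eef_rot: [-0.002, 0.712, 0.702, -0.004]
ft_force: [-0.7, -0.3, -0.9]
opening: 0.584
[[253.57722713 210.27486181]
 [253.27199572 233.67216285]
 [254.00250265 184.5030312 ]]
```

View pics/w1.png

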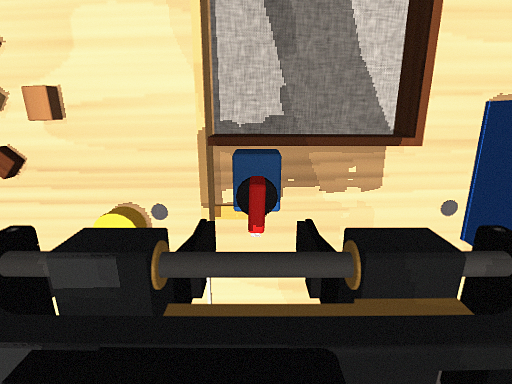

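```bash
python3 -m creep '0.2 0 -4 0 5; 0.3 0 -7 0 5;0.3 0 -8.3 0 5;0.3 0 -8.3 0 0;0.3 0 -8.3 0 0' 12; python3 -m creep '0 0 0 0 0;0 0 0 0 0;0 0 0 0 0;0 0 0 0 0'
```

```text
t: 2.4
tcp_pos: [0.6328, 0.2341, 0.0717]
eef_rot: [0.0, 0.713, 0.701, 0.002]
ft_force: [0.3, -0.0, 0.4]
opening: 0.471
t: 2.8
tcp_pos: [0.6321, 0.2344, 0.0706]
eef_rot: [-0.0, 0.713, 0.701, 0.001]
ft_force: [-0.4, 2.1, 3.0]
opening: 0.16
```

```bash
python3 -m creep '-0.3 0 0 4 0;-0.3 -0.1 0 8 0;-0.3 -0.1 0 12 0;-0.3 -0.1 0 12 0'; python3 -c "
from plant import manip
s=manip.read_state();print(s['torque'],s['opening'])"
```

```text
t: 3.2
tcp_pos: [0.6311, 0.2347, 0.0707]
eef_rot: [0.001, 0.636, 0.772, 0.004]
ft_force: [3.7, 5.2, -0.6]
opening: 0.18
[ 1.05341728 -0.9921215  -0.34245156] 0.17958081378158763
```

```bash
python3 -m creep '0 0 0 -6 0;0 0 0 -12 0;0 0 0 -18 0;0 0 0 -24 0;0 0 0 -30 0'; python3 -c "
from plant import manip
s=manip.read_state();print(s['torque'],s['opening'])"
```

```text
t: 3.7
tcp_pos: [0.6303, 0.2337, 0.0707]
eef_rot: [0.0, 0.815, 0.579, 0.003]
ft_force: [2.1, 2.6, 0.3]
opening: 0.159
[ 0.44500807 -0.52469443  0.08800887] 0.15936420019897832
```

```bash
python3 -m creep '0 0 0 -8 0;0 0 0 -16 0;0 0 0 -24 0;0 0 0 -32 0;0 0 0 -40 0';python3 -m creep '0 0 0 -8 0;0 0 0 -16 0;0 0 0 -19 0;0 0 0 -19 0'; python3 -c "
from plant import manip
s=manip.read_state();print(s['torque'],s['opening'])"
```

```text
t: 4.2
tcp_pos: [0.6292, 0.2322, 0.0707]
eef_rot: [0.0, 0.964, 0.265, 0.001]
ft_force: [-0.3, 0.5, 3.7]
opening: 0.163
t: 4.6
tcp_pos: [0.6284, 0.2319, 0.0706]
eef_rot: [0.0, 0.995, 0.104, -0.0]
ft_force: [-2.5, -0.4, 5.9]
opening: 0.159
[-0.2805991   0.56338248 -0.00669299] 0.1594598198692387
```

```bash
python3 -m creep '0 0 0 0 4;0 0 0 0 4;0 0 0 0 4;0 0 3 0 4;0 0 7 0 4';python3 -m creep '-4 -1 0 -4 6;-8 -2 0 -9 6;-12 -3 0 -13 6;-16 -4 0 -13 6;-16 -4 0 -13 6';python3 - <<'E'
from h import *
s=manip.read_state();snap('wrist','w2');snap('top','t2');print(proj(cam('wrist',s),[[.432,.1815,.086],[.447,.1815,.086],[.417,.1815,.086]]))
E
```

```text
t: 5.1
tcp_pos: [0.6268, 0.2315, 0.1377]
eef_rot: [0.001, 0.995, 0.104, -0.003]
ft_force: [1.3, 0.5, 0.4]
opening: 0.445
t: 5.6
tcp_pos: [0.4623, 0.1902, 0.1385]
eef_rot: [0.0, 1.0, -0.008, -0.004]
ft_force: [0.6, 0.1, -0.3]
opening: 0.681
[[218.17649731 218.35870093]
 [236.5579469  218.12389631]
 [199.84106457 218.58816726]]
```

View pics/w2.png

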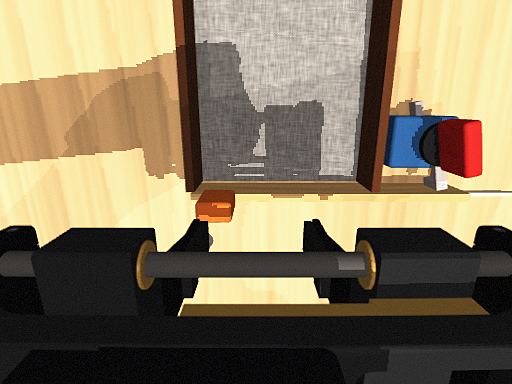

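View pics/t2.png

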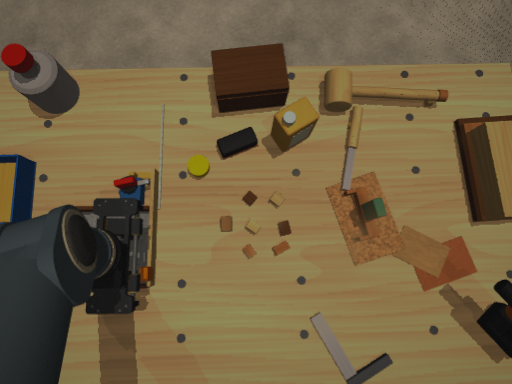

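```bash
python3 -m creep '-2.5 -0.5 -2 0 6; -3 -0.7 -5 0 6;-3 -0.7 -8.2 0 6;-3 -0.7 -8.2 0 6;-3 -0.7 -8.2 0 0' 15; python3 -m creep '0 0 0 0 0;0 0 0 0 0;0 0 0 0 0;0 0 0 0 0'
```

```text
t: 6.2
tcp_pos: [0.44, 0.1852, 0.0578]
eef_rot: [0.0, 1.0, -0.009, 0.0]
ft_force: [1.1, -0.3, 0.7]
opening: 0.654
t: 6.6
tcp_pos: [0.439, 0.1855, 0.0583]
eef_rot: [-0.001, 1.0, -0.009, 0.001]
ft_force: [-2.0, -0.4, 3.8]
opening: 0.344
```

```bash
python3 -m creep '2 0 0 0 0;5 -0.1 0 0 0;8 -0.1 0 0 0;11 -0.2 0 0 0;14 -0.3 0 0 0'; python3 -m creep '1.5 0 0 0 0;2.5 0 0 0 0;3.2 0 0 0 0;3.2 0 0 0 0'
```

```text
t: 7.1
tcp_pos: [0.5794, 0.1833, 0.0583]
eef_rot: [-0.001, 1.0, -0.008, -0.0]
ft_force: [-2.2, 3.2, 3.1]
opening: 0.344
t: 7.5
tcp_pos: [0.602, 0.183, 0.0576]
eef_rot: [-0.0, 1.0, -0.008, -0.01]
ft_force: [-20.9, -0.1, 19.7]
opening: 0.343
```

```bash
python3 -m creep '-0.3 0 0 0 4.2;-0.3 0 0 0 4.2;-0.3 0 0 0 4.2;-0.3 0 4 0 4.5;-0.3 0 9 0 4.5';python3 -m creep '0 0 0 0 4.5'; python3 - <<'E'
from h import *
s=manip.read_state();snap('wrist','w3');snap('scene','s3');snap('top','t3')
t=cv2.imread('pics/scene0.png');t=cv2.imread('pics/s3.png')
cv2.imwrite('pics/c.png',cv2.resize(t[95:220,290:450],None,fx=4,fy=4,interpolation=cv2.INTER_CUBIC))
E
```

```text
t: 8.0
tcp_pos: [0.607, 0.1812, 0.1465]
eef_rot: [0.001, 1.0, -0.009, -0.001]
ft_force: [0.8, 1.2, 0.2]
opening: 0.512
t: 8.1
tcp_pos: [0.6137, 0.1822, 0.155]
eef_rot: [-0.002, 1.0, -0.009, 0.008]
ft_force: [0.7, -0.8, 0.8]
opening: 0.515
```

View pics/w3.png

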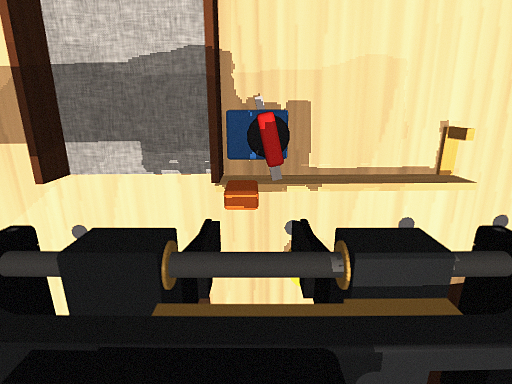

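View pics/c.png

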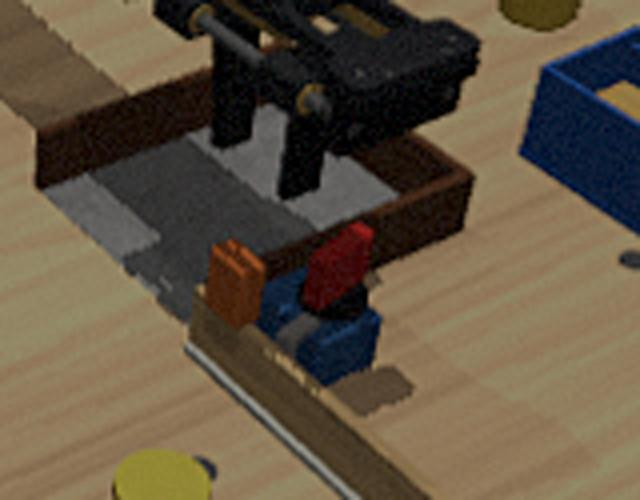

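View pics/t3.png

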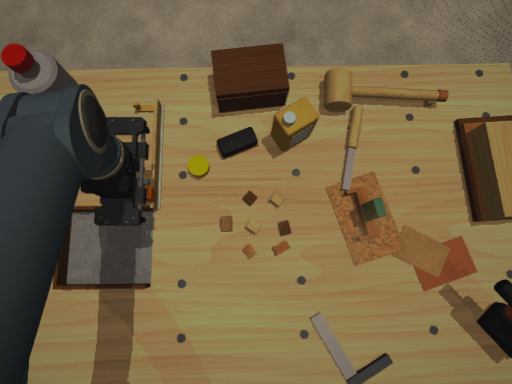

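```bash
python3 -m creep '-0.5 -4.5 2 -8 5;-1 -9 4 -16 5;-1.5 -13.5 5 -24 5;-2 -18 5 -32 5;-2.5 -22.5 5 -40 5';python3 -m creep '-0.6 -4.5 0 -8 5;-1.2 -9 0 -16 5;-1.8 -13.5 0 -24 5;-2.4 -18 0 -32 5;-3 -22.5 0 -38 5';python3 -m creep '-0.4 -4 0 0 5;-0.4 -5 0 0 5;-0.4 -5 0 0 5'
```

```text
t: 8.75
tcp_pos: [0.5818, -0.0447, 0.1965]
eef_rot: [0.0, 0.936, -0.353, -0.0]
ft_force: [1.3, 0.0, 0.3]
opening: 0.57
t: 9.25
tcp_pos: [0.5516, -0.2694, 0.1959]
eef_rot: [0.001, 0.77, -0.638, -0.001]
ft_force: [0.7, -0.8, 0.6]
opening: 0.577
t: 9.55
tcp_pos: [0.5472, -0.3199, 0.1962]
eef_rot: [0.001, 0.77, -0.638, -0.001]
ft_force: [1.2, -0.1, 0.8]
opening: 0.576
```

```bash
python3 - <<'E'
from h import *
s=manip.read_state();snap('wrist','w4');C=cam('wrist',s);print(proj(C,[[.555,-.3185,.111]]))
i=cv2.imread('pics/w4.png');h=cv2.cvtColor(i,cv2.COLOR_BGR2HSV)
m=cv2.inRange(h,(60,60,30),(95,255,255));cs,_=cv2.findContours(m,0,2)
c=max(cs,key=cv2.contourArea);print(cv2.boundingRect(c),cv2.minAreaRect(c))
E
```

```text
[[255.83241396 187.73802129]]
(244, 154, 24, 54) ((255.5, 180.5), (53.0, 23.0), 90.0)
```

View pics/w4.png

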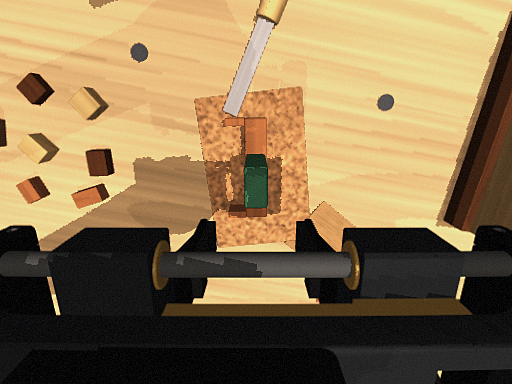

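```bash
python3 -m creep '0.6 0.1 -4 0 5;0.6 0.1 -8 0 5;0.6 0.1 -12 0 5;0.6 0.1 -13.6 0 5;0.6 0.1 -13.6 0 5';python3 -m creep '0 0 0 0 0;0 0 0 0 0;0 0 0 0 0;0 0 0 0 0;0 0 0 0 0' 40
```

```text
t: 10.1
tcp_pos: [0.5539, -0.3139, 0.059]
eef_rot: [0.0, 0.772, -0.635, -0.003]
ft_force: [-0.7, -0.4, 0.3]
opening: 0.575
t: 10.6
tcp_pos: [0.555, -0.3175, 0.0624]
eef_rot: [-0.0, 0.771, -0.636, 0.001]
ft_force: [-0.6, -0.9, 2.5]
opening: 0.248
```

```bash
python3 -m creep '0 0 3 0 0;0 0 5 0 0;-1.7 4 5 -4 0;-3.5 8 5 -8 0;-5.2 12.3 5 -12 0';python3 -m creep '0 0 0 0 0'; python3 - <<'E'
from h import *
s=manip.read_state();print(s['tcp_pos'],s['opening']);snap('wrist','w5');snap('top','t5');snap('scene','s5')
t=cv2.imread('pics/t5.png')
cv2.imwrite('pics/b.png',cv2.resize(t[130:280,180:380],None,fx=4,fy=4,interpolation=cv2.INTER_CUBIC))
E
```

```text
t: 11.1
tcp_pos: [0.5012, -0.1929, 0.1113]
eef_rot: [-0.0, -0.699, 0.715, 0.0]
ft_force: [-0.0, 1.7, -1.9]
opening: 0.247
t: 11.2
tcp_pos: [0.4998, -0.1853, 0.1096]
eef_rot: [0.001, -0.703, 0.711, 0.005]
ft_force: [0.3, -0.4, -3.2]
opening: 0.248
[ 0.49978141 -0.18527104  0.10955207] 0.24837454584893207
```

View pics/b.png

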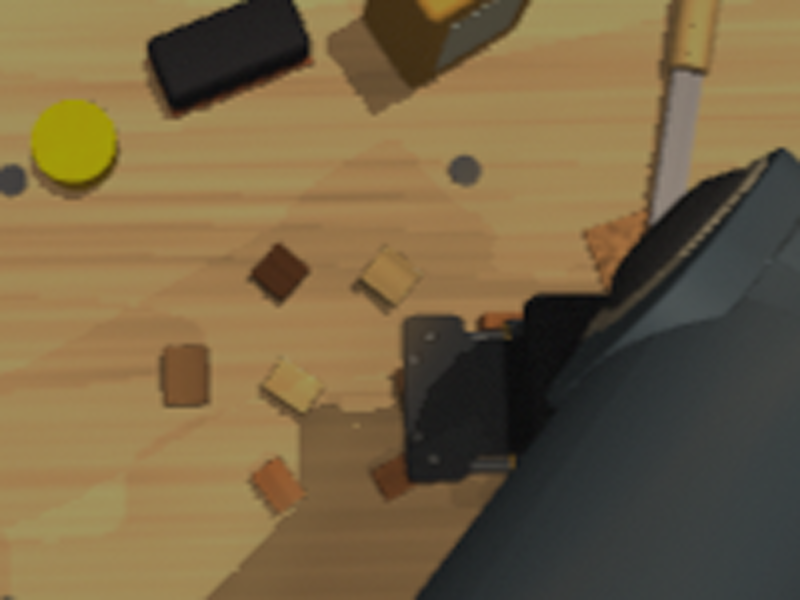

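View pics/s5.png

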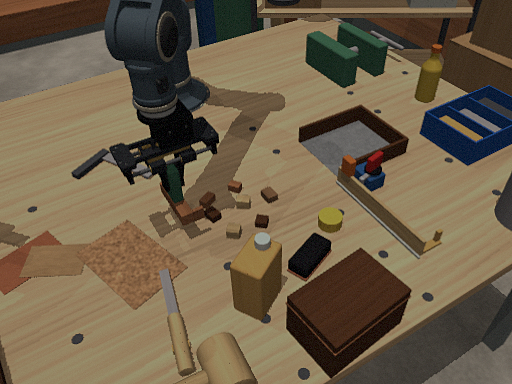

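View pics/w5.png

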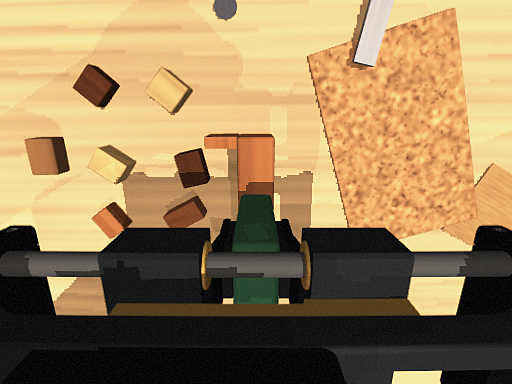

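```bash
python3 -m creep '0.1 -1 -2 0 0;0.1 -1 -4 0 0;0.1 -1 -5.1 0 0;0.1 -1 -5.1 0 0;0.1 -1 -5.1 0 0';python3 - <<'E'
from h import *
s=manip.read_state();print(s['tcp_pos'],s['opening'],s['ft_force']);
for k in range(6):
    s=manip.read_state();eyes.capture('wrist');print(s['tcp_pos'])
snap('wrist','w6')
E
```

```text
t: 11.85
tcp_pos: [0.5037, -0.205, 0.0607]
eef_rot: [-0.0, -0.7, 0.714, -0.0]
ft_force: [-1.0, -0.0, -2.1]
opening: 0.248
[ 0.50369162 -0.20496236  0.06066421] 0.24772110457837626 [-0.99430113 -0.028755   -2.10136469]
[ 0.50369162 -0.20496236  0.06066421]
[ 0.5038502  -0.20467611  0.06084544]
[ 0.50388903 -0.20437681  0.0609265 ]
[ 0.50389828 -0.20416822  0.06092776]
[ 0.50386467 -0.20403947  0.06092244]
[ 0.50385101 -0.20389684  0.06089741]
```

View pics/w6.png

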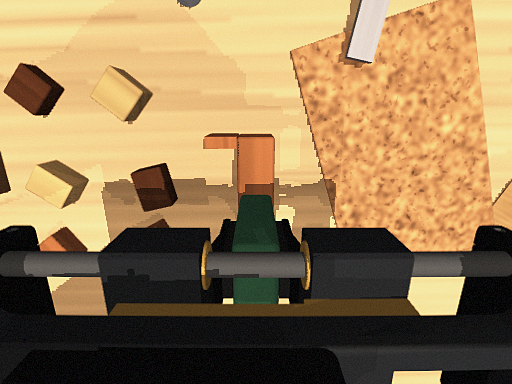

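```bash
python3 -m creep '0 1.5 0 0 0;0 3 0 0 0;0 4.5 0 0 0;0 6 0 0 0;0 7.5 0 0 0';python3 -m creep '0 1.5 0 0 0;0 3 0 0 0;0 4.5 0 0 0;0 6 0 0 0;0.1 7.5 0 0 0'; python3 - <<'E'
from h import *
snap('wrist','w7')
E
```

```text
t: 12.7
tcp_pos: [0.5036, -0.1283, 0.0607]
eef_rot: [0.0, -0.701, 0.713, -0.0]
ft_force: [0.1, -0.1, -2.7]
opening: 0.254
t: 13.2
tcp_pos: [0.5046, -0.0534, 0.0608]
eef_rot: [0.0, -0.701, 0.713, -0.0]
ft_force: [0.2, -0.2, -3.1]
opening: 0.247
```

View pics/w7.png

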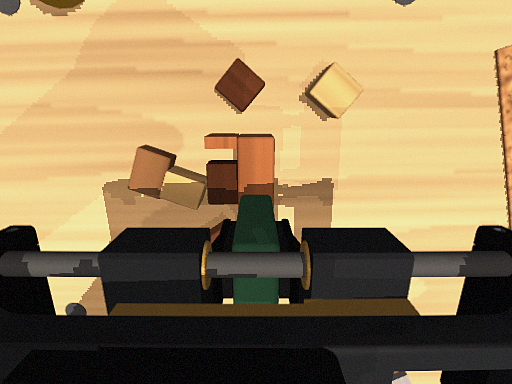

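```bash
python3 -m creep '0.6 0.6 0 0 0;0.6 2 0 0 0;0.6 3.5 0 0 0;0.5 5 0 0 0;0.3 6.5 0 0 0'; python3 - <<'E'
from h import *
snap('wrist','w8')
E
```

```text
t: 13.75
tcp_pos: [0.508, 0.0115, 0.0607]
eef_rot: [0.0, -0.701, 0.714, -0.0]
ft_force: [0.1, -0.9, -2.4]
opening: 0.246
```

View pics/w8.png

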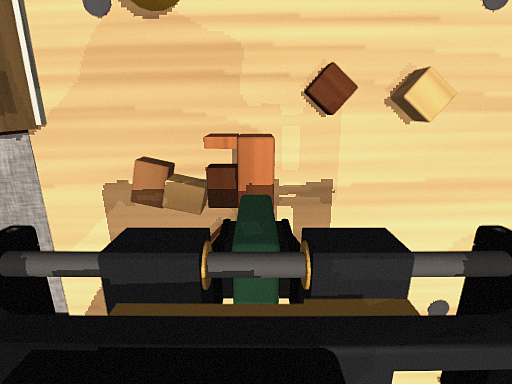

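```bash
python3 -m creep '-0.3 1.5 0 0 0;-0.5 3 0 0 0;-0.8 4.5 0 0 0;-1 6 0 0 0;-1.2 7.5 0 0 0'; python3 - <<'E'
from h import *
s=manip.read_state()
snap('wrist','w9');snap('scene','s9')
E
```

```text
t: 14.3
tcp_pos: [0.4957, 0.0862, 0.0607]
eef_rot: [-0.0, -0.701, 0.714, -0.0]
ft_force: [-0.7, -1.0, -3.0]
opening: 0.25
```

View pics/w9.png

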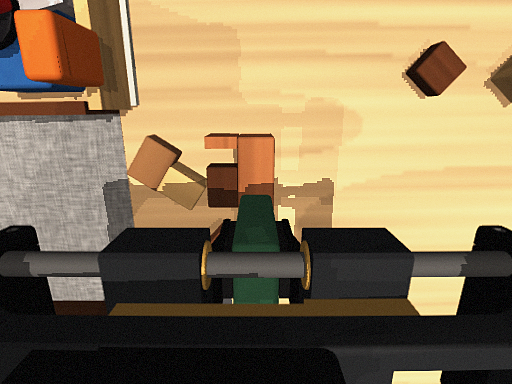

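View pics/s9.png

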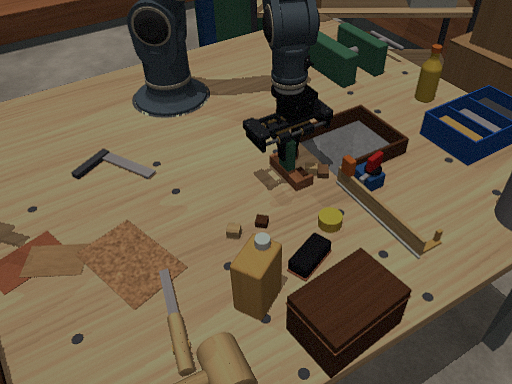

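```bash
python3 -m creep '-0.2 1.5 0 0 0;-0.3 3 0 0 0;-0.4 4.5 0 0 0;-0.4 6 0 0 0;-0.4 7.5 0 0 0'; python3 -m creep '0 1.5 0 0 0;0 3 0 0 0;0 4.5 0 0 0;0.1 6 0 0 0;0.1 7.5 0 0 0';python3 - <<'E'
from h import *
s=manip.read_state()
snap('wrist','w10');snap('scene','s10')
t=cv2.imread('pics/s10.png')
cv2.imwrite('pics/c.png',cv2.resize(t[85:230,220:430],None,fx=3.8,fy=3.8,interpolation=cv2.INTER_CUBIC))
E
```

```text
t: 14.9
tcp_pos: [0.4916, 0.1623, 0.0606]
eef_rot: [-0.0, -0.701, 0.713, -0.0]
ft_force: [-0.5, -0.3, -3.0]
opening: 0.255
t: 15.4
tcp_pos: [0.4927, 0.2375, 0.0605]
eef_rot: [0.0, -0.701, 0.713, -0.0]
ft_force: [-0.1, -0.3, -2.5]
opening: 0.248
```

View pics/w10.png

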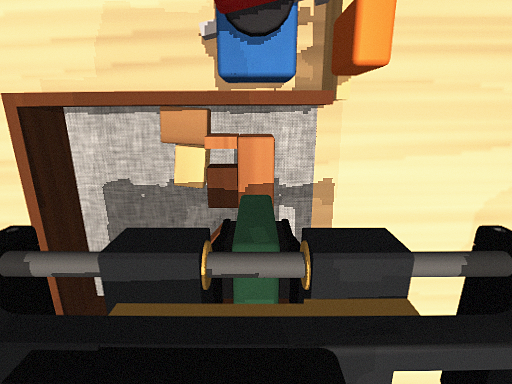

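View pics/c.png

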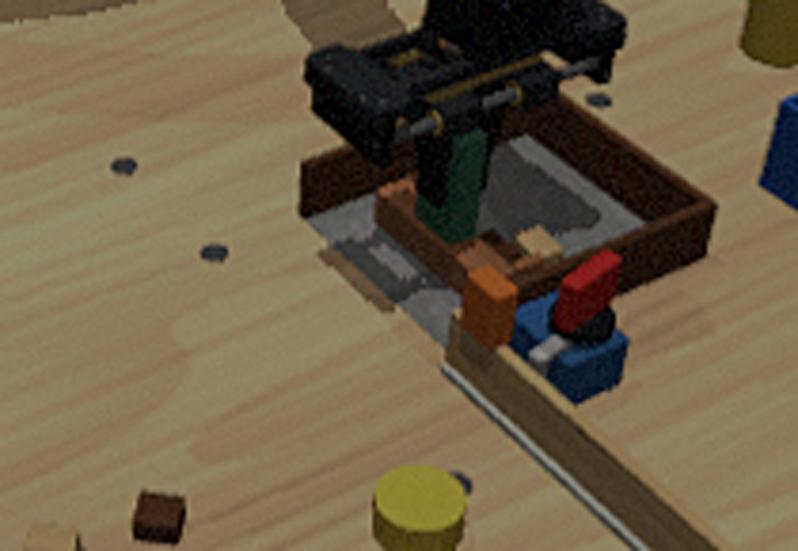

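```bash
python3 -m creep '0 1 0 0 0;0 2 0 0 0;0 3 0 0 0;0 3 0 0 0;0 2.8 1 0 0'; python3 -m creep '0 0 2 0 0;0 0 5 0 0;0 -2 6 0 0;0 -5 6 0 0;0 -9 6 0 0';python3 - <<'E'
from h import *
s=manip.read_state();print(s['ft_force'])
snap('wrist','w11');snap('top','t11');snap('scene','s11')
t=cv2.imread('pics/s11.png')
cv2.imwrite('pics/c.png',cv2.resize(t[85:250,210:430],None,fx=3.6,fy=3.6,interpolation=cv2.INTER_CUBIC))
E
```

```text
t: 16.0
tcp_pos: [0.4915, 0.2642, 0.0699]
eef_rot: [-0.001, -0.701, 0.713, 0.0]
ft_force: [-0.8, -0.3, -2.1]
opening: 0.249
t: 16.5
tcp_pos: [0.4925, 0.1731, 0.1311]
eef_rot: [0.001, -0.702, 0.713, -0.0]
ft_force: [0.5, -0.4, -2.9]
opening: 0.253
[ 0.46833776 -0.3540269  -2.85054227]
```

View pics/w11.png

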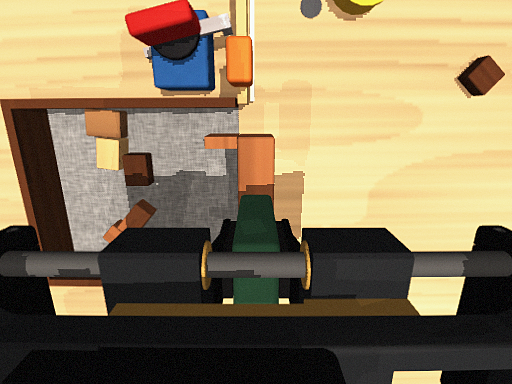

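View pics/c.png

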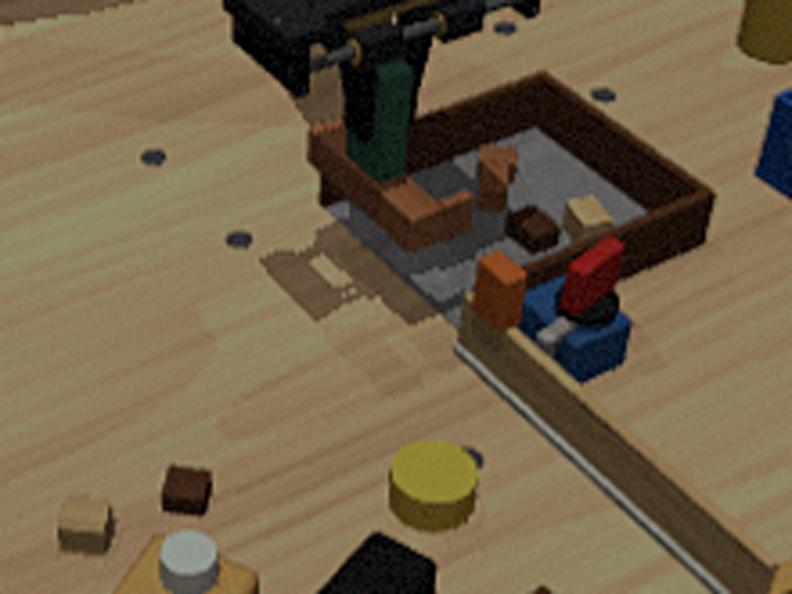

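View pics/t11.png

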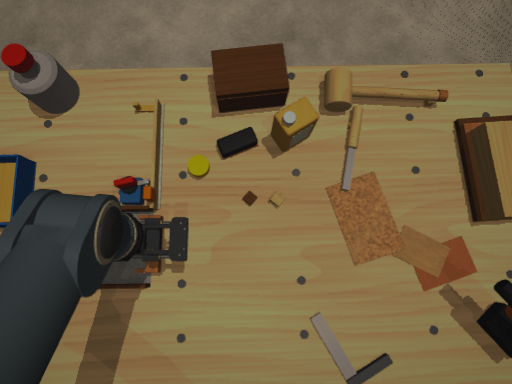

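```bash
python3 -m creep '0.8 -4.5 0 0 0;2 -9 0 0 0;3.5 -13.5 0 0 0;5 -18 0 0 0;6.5 -22.5 0 0 0'; python3 -m creep '1.3 -4.5 0 0 0;2.6 -9 0 0 0;3.9 -13.3 0 0 0;3.9 -13.3 -4 0 0;3.9 -13.3 -6.3 0 0';python3 -m creep '0 0 -0.7 0 0;0 0 -0.7 0 0';python3 - <<'E'
from h import *
s=manip.read_state();print(s['tcp_pos'],s['ft_force'])
snap('wrist','w12')
E
```

```text
t: 17.15
tcp_pos: [0.5577, -0.0526, 0.1306]
eef_rot: [0.0, -0.701, 0.713, 0.0]
ft_force: [0.9, 0.1, -2.8]
opening: 0.25
t: 17.65
tcp_pos: [0.5953, -0.1858, 0.0658]
eef_rot: [-0.001, -0.7, 0.715, 0.001]
ft_force: [-0.8, 1.9, -3.5]
opening: 0.249
t: 17.85
tcp_pos: [0.5958, -0.1842, 0.0604]
eef_rot: [-0.0, -0.701, 0.714, 0.001]
ft_force: [1.1, 0.0, -2.1]
opening: 0.254
[ 0.59577794 -0.18422972  0.06041236] [ 1.05577074  0.00805849 -2.11561633]
```

View pics/w12.png

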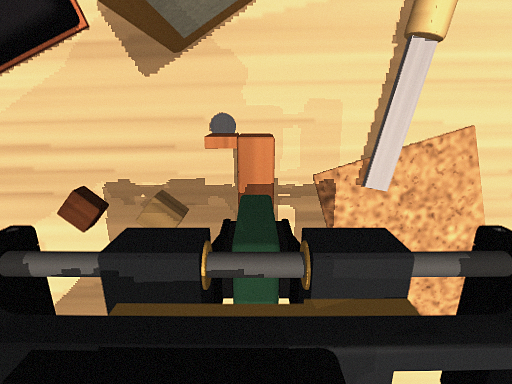

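```bash
python3 -m creep '0 1.5 0 0 0;0 3 0 0 0;0 4.5 0 0 0;0 6 0 0 0;0 7.5 0 0 0';python3 -m creep '0 1.5 0 0 0;0 3 0 0 0;-0.2 4.5 0 0 0;-0.5 6 0 0 0;-1 7.5 0 0 0'; python3 -m creep '-1 1.5 0 0 0;-2 3 0 0 0;-3 4.5 0 0 0;-4 6 0 0 0;-5 7.5 0 0 0';python3 - <<'E'
from h import *
snap('wrist','w13')
E
```

```text
t: 18.4
tcp_pos: [0.5967, -0.1067, 0.0606]
eef_rot: [0.0, -0.701, 0.713, 0.0]
ft_force: [0.4, -0.0, -2.4]
opening: 0.25
t: 18.9
tcp_pos: [0.5864, -0.0327, 0.0606]
eef_rot: [-0.0, -0.701, 0.713, -0.0]
ft_force: [0.3, -1.0, -3.1]
opening: 0.253
t: 19.4
tcp_pos: [0.5358, 0.0422, 0.0606]
eef_rot: [0.0, -0.701, 0.713, 0.0]
ft_force: [-0.3, -0.2, -2.3]
opening: 0.25
```

View pics/w13.png

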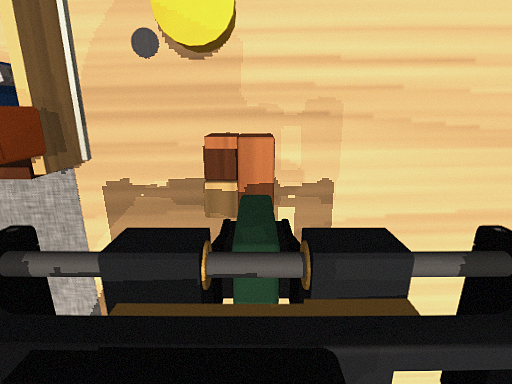

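Both captured between the cheeks. On into the trap.

```bash
python3 -m creep '-1 1.5 0 0 0;-2 3 0 0 0;-3 4.5 0 0 0;-4 6 0 0 0;-4.3 7.5 0 0 0';python3 -m creep '0 1.5 0 0 0;0 3 0 0 0;0 4.5 0 0 0;0 6 0 0 0;0 7.5 0 0 0'; python3 -m creep '0 1.5 0 0 0;0 3 0 0 0;0 4.5 0 0 0;0 6 0 0 0;0 6 0 0 0';python3 - <<'E'
from h import *
snap('wrist','w14')
E
```

```text
t: 19.95
tcp_pos: [0.4923, 0.1166, 0.0605]
eef_rot: [-0.0, -0.701, 0.714, 0.0]
ft_force: [-0.8, 0.4, -2.7]
opening: 0.254
t: 20.45
tcp_pos: [0.4938, 0.1922, 0.0606]
eef_rot: [-0.0, -0.701, 0.713, -0.0]
ft_force: [0.4, -0.0, -1.9]
opening: 0.253
t: 20.95
tcp_pos: [0.4934, 0.2544, 0.0603]
eef_rot: [0.0, -0.702, 0.712, 0.0]
ft_force: [-0.4, -1.0, -2.5]
opening: 0.249
```

View pics/w14.png

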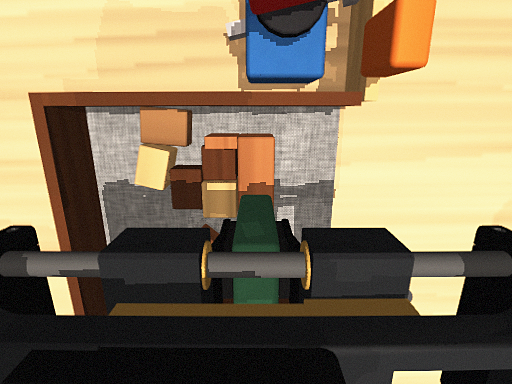

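```bash
python3 -m creep '0 -0.2 1 0 0;0 -0.2 3.5 0 0;0 -0.2 7 0 0;0 -4.5 7 0 0;0 -9 7 0 0'; python3 -m creep '0 -4.5 0 2 0;0.3 -9 0 4 0;0.6 -13.5 0 6 0;0.9 -18 0 8 0;1.2 -22.5 0 10 0';python3 - <<'E'
from h import *
s=manip.read_state();print(s['tcp_pos'],s['ft_force'])
snap('scene','s15');snap('top','t15')
t=cv2.imread('pics/s15.png')
cv2.imwrite('pics/c.png',cv2.resize(t[85:250,210:430],None,fx=3.6,fy=3.6,interpolation=cv2.INTER_CUBIC))
t=cv2.imread('pics/t15.png')
cv2.imwrite('pics/a.png',cv2.resize(t[150:300,40:210],None,fx=4,fy=4,interpolation=cv2.INTER_CUBIC))
E
```

```text
t: 21.5
tcp_pos: [0.4943, 0.1603, 0.1322]
eef_rot: [0.001, -0.702, 0.713, -0.001]
ft_force: [1.1, -0.4, -3.3]
opening: 0.254
t: 22.0
tcp_pos: [0.5048, -0.067, 0.1314]
eef_rot: [-0.0, 0.76, -0.65, 0.0]
ft_force: [0.7, 0.2, -2.1]
opening: 0.257
[ 0.50481948 -0.06695856  0.13140352] [ 0.7362699   0.22760079 -2.07932611]
```

View pics/c.png

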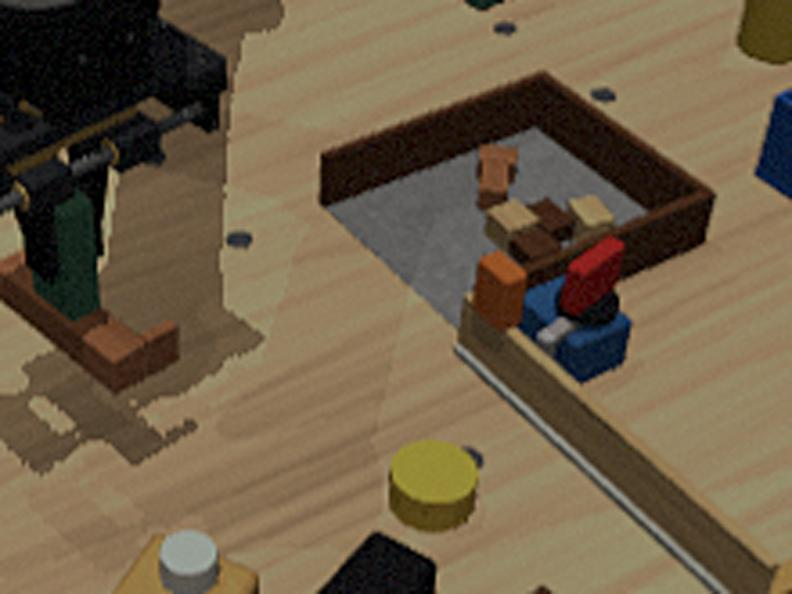

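View pics/a.png

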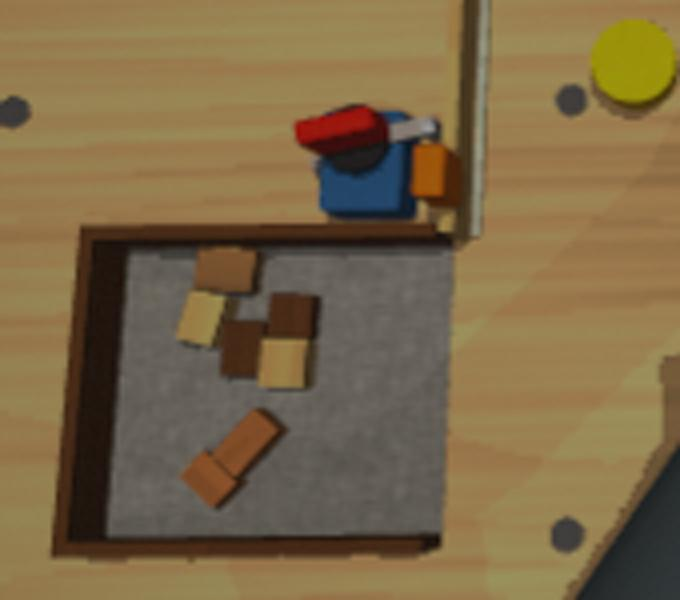

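View pics/t15.png

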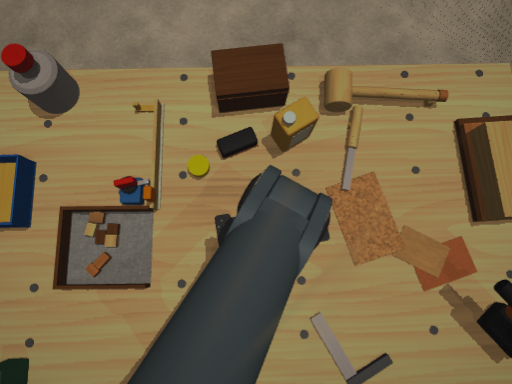

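```bash
python3 -m creep '0.7 -4.5 0 2 0;1.4 -9 0 4 0;2.1 -13.5 0 5 0;2.8 -18 0 5 0;3.3 -22.5 0 5 0'; python3 -m creep '0.2 -3 0 0 0;0.2 -3 -3 0 0;0.2 -3 -5.5 0 0;0.2 -3 -6.7 0 0;0.2 -3 -6.7 0 0';python3 - <<'E'
from h import *
s=manip.read_state();print(s['tcp_pos'],s['ft_force'])
snap('scene','s16');snap('wrist','w16')
t=cv2.imread('pics/s16.png')
cv2.imwrite('pics/d.png',cv2.resize(t[185:310,60:240],None,fx=4,fy=4,interpolation=cv2.INTER_CUBIC))
E
```

```text
t: 22.6
tcp_pos: [0.5379, -0.2915, 0.1313]
eef_rot: [-0.0, 0.787, -0.617, 0.0]
ft_force: [1.1, 0.3, -2.1]
opening: 0.252
t: 23.1
tcp_pos: [0.5395, -0.3194, 0.0632]
eef_rot: [0.0, 0.787, -0.616, -0.001]
ft_force: [-0.0, 0.0, -2.8]
opening: 0.248
[ 0.53952762 -0.31935947  0.06324834] [-0.04591529  0.01818297 -2.79615617]
```

View pics/d.png

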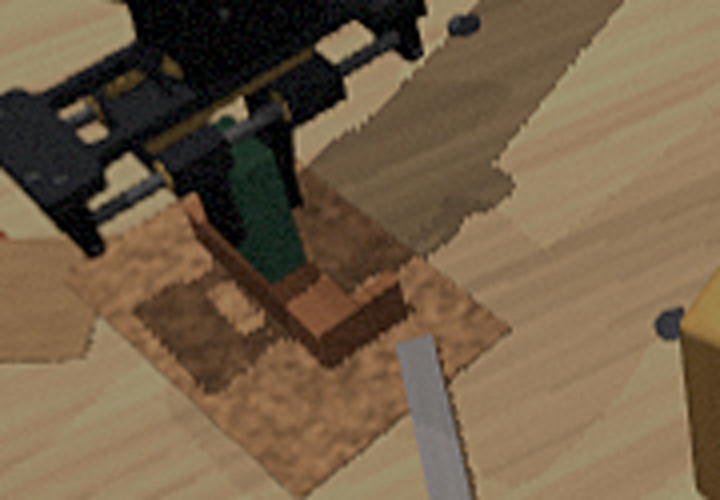

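View pics/w16.png

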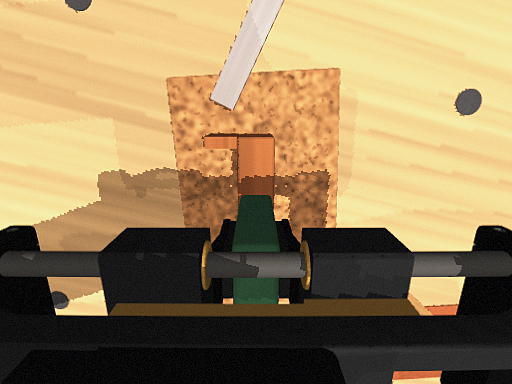

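```bash
python3 -m creep '0 0 -0.1 0 0;0 0 -0.2 0 0;0 0 -0.2 0 0';python3 -m creep '0 0 0 0 3.2;0 0 0 0 4;0 0 0 0 4.5;0 0 0 0 5;0 0 0 0 5';python3 -m creep '0 0 3 0 5;0 0 7 0 5;0 0 11 0 5;0 0 14 0 5;0 0 14 0 5';python3 - <<'E'
from h import *
snap('scene','s17');snap('wrist','w17')
E
```

```text
t: 23.5
tcp_pos: [0.5407, -0.3187, 0.0619]
eef_rot: [-0.0, 0.788, -0.616, 0.0]
ft_force: [-0.0, 0.1, -2.4]
opening: 0.253
t: 24.0
tcp_pos: [0.5407, -0.319, 0.0617]
eef_rot: [-0.0, 0.788, -0.616, 0.0]
ft_force: [0.4, -0.2, -0.2]
opening: 0.553
t: 24.5
tcp_pos: [0.5425, -0.3211, 0.2064]
eef_rot: [-0.001, 0.788, -0.616, 0.004]
ft_force: [0.1, 0.1, -0.5]
opening: 0.576
```

View pics/w17.png

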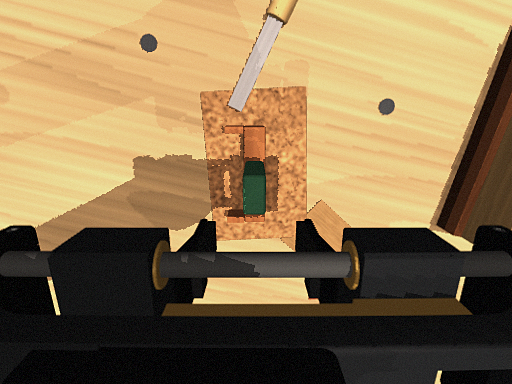

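View pics/s17.png

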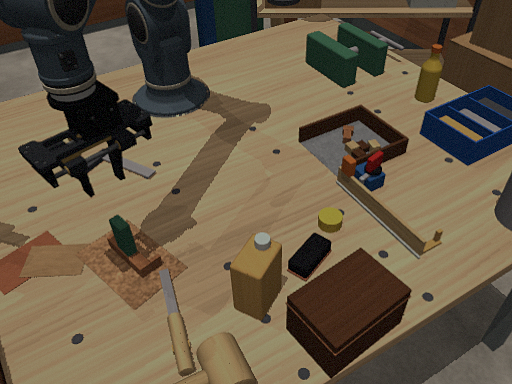

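```bash
python3 - <<'E'
from h import *
C=cam('top');np.set_printoptions(precision=4,suppress=True)
a=lambda *p:[(40+u/4-.375,150+v/4-.375) for u,v in p]
print(ray(C,a((416,143),(445,146),(442,194),(412,194)),.086)[:,:2])
print('hook tip',ray(C,a((438,125)),.05)[:,:2],'bar',ray(C,a((298,124),(372,108),(385,148),(303,152)),.09)[:,:2])
snap('top','t17')
t=cv2.imread('pics/t17.png')
cv2.imwrite('pics/a.png',cv2.resize(t[160:230,100:170],None,fx=8,fy=8,interpolation=cv2.INTER_CUBIC))
E
```

```text
[[0.6184 0.1887]
 [0.6163 0.1728]
 [0.5896 0.1738]
 [0.59   0.1901]]
hook tip [[0.6364 0.1867]] bar [[0.6297 0.2522]
 [0.6377 0.2122]
 [0.6151 0.2044]
 [0.614  0.2488]]
```

View pics/a.png

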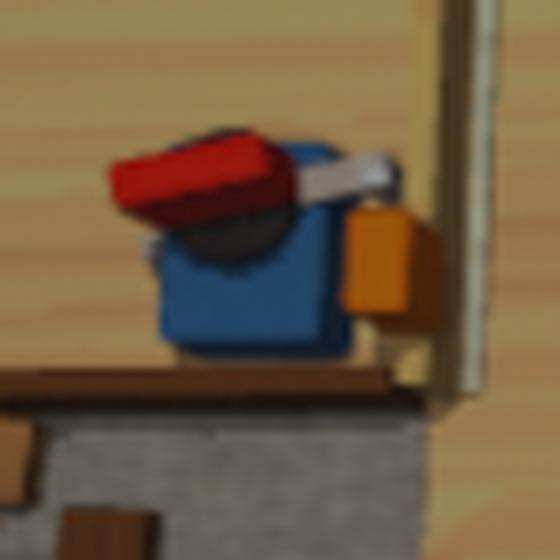

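```bash
python3 -m creep '0.6 4.5 0 8 5;1.2 9 0 16 5;1.8 13.5 0 24 5;2.4 18 0 32 5;3 22.5 0 40 5';python3 -m creep '0.6 4.5 0 8 5;1.2 9 0 16 5;1.8 13.5 0 24 5;2.4 18 0 32 5;3 22.5 0 35 5';python3 -m creep '0.2 3 0 0 4.8;0.3 5.3 -2 0 4.8;0.3 5.3 -5 0 4.8;0.3 5.3 -5 0 4.8';python3 - <<'E'
from h import *
s=manip.read_state();print(s['tcp_pos']);snap('wrist','w18');print(proj(cam('wrist',s),[[.604,.182,.086]]))
E
```

```text
t: 25.15
tcp_pos: [0.5696, -0.0916, 0.1999]
eef_rot: [0.0, 0.952, -0.306, -0.001]
ft_force: [0.6, 0.1, -0.7]
opening: 0.573
t: 25.65
tcp_pos: [0.5994, 0.1329, 0.1998]
eef_rot: [0.0, 1.0, -0.007, -0.002]
ft_force: [0.2, 0.4, 0.1]
opening: 0.578
t: 26.05
tcp_pos: [0.5993, 0.1844, 0.1458]
eef_rot: [0.002, 1.0, -0.008, -0.005]
ft_force: [0.3, -0.8, -0.1]
opening: 0.549
[0.59934608 0.18438862 0.14584027]
[[261.16737995 207.19702691]]
```

View pics/w18.png

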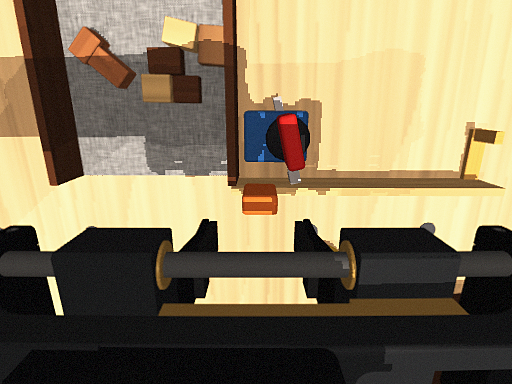

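```bash
python3 -m creep '0.2 0 -3 0 4.8;0.2 0 -6 0 4.8;0.2 0 -7.3 0 4.8;0.2 0 -7.3 0 4.8;0.2 0 -7.3 0 0' 15;python3 -m creep '0 0 0 0 0;0 0 0 0 0;0 0 0 0 0'
```

```text
t: 26.6
tcp_pos: [0.6066, 0.1837, 0.0798]
eef_rot: [-0.0, 1.0, -0.009, 0.001]
ft_force: [-0.2, -0.2, 1.2]
opening: 0.516
t: 26.9
tcp_pos: [0.6021, 0.1843, 0.0797]
eef_rot: [-0.0, 1.0, -0.009, -0.004]
ft_force: [-8.7, -0.3, 8.6]
opening: 0.342
```

```bash
python3 -m creep '0 0 0 0 4.8;0 0 0 0 4.8;0 0 -0.5 0 4.8;0 0 -1.0 0 4.8;0 0 -1 0 4.8';python3 -m creep '0 0 0 0 0;0 0 0 0 0;0 0 0 0 0;0 0 0 0 0'
```

```text
t: 27.4
tcp_pos: [0.6053, 0.184, 0.0677]
eef_rot: [0.0, 1.0, -0.009, -0.0]
ft_force: [-0.2, -0.3, 0.6]
opening: 0.547
t: 27.8
tcp_pos: [0.602, 0.1842, 0.0683]
eef_rot: [0.0, 1.0, -0.009, -0.004]
ft_force: [-7.7, 0.4, 6.2]
opening: 0.339
```

```bash
python3 -m creep '-2 0 0 0 0;-5 0.1 0 0 0;-8 0.1 0 0 0;-11 0.2 0 0 0;-14 0.2 0 0 0';python3 -m creep '-1.5 0 0 0 0;-3 0.1 0 0 0;-3.8 0.1 0 0 0;-3.8 0.1 0 0 0;-3.8 0.1 0 0 0'
```

```text
t: 28.3
tcp_pos: [0.4654, 0.1861, 0.0685]
eef_rot: [-0.0, 1.0, -0.009, 0.001]
ft_force: [2.5, 2.1, -3.8]
opening: 0.347
t: 28.8
tcp_pos: [0.4271, 0.1868, 0.0685]
eef_rot: [0.0, 1.0, -0.009, -0.001]
ft_force: [-1.4, -2.4, -0.9]
opening: 0.346
```

```bash
python3 -m creep '-0.3 0 0 0 0;-0.5 0 0 0 0;-0.5 0 0 0 0'; python3 -m creep '0.3 0 0 0 4.5;0.3 0 0 0 4.5;0.3 0 0 0 4.5;0.3 0 5 0 4.5;0.3 0 9 0 4.5';python3 - <<'E'
from h import *
snap('scene','s19');snap('wrist','w19');snap('top','t19')
t=cv2.imread('pics/s19.png')
cv2.imwrite('pics/c.png',cv2.resize(t[95:220,290:450],None,fx=4,fy=4,interpolation=cv2.INTER_CUBIC))
t=cv2.imread('pics/t19.png')
cv2.imwrite('pics/a.png',cv2.resize(t[150:300,40:170],None,fx=4,fy=4,interpolation=cv2.INTER_CUBIC))
E
```

```text
t: 29.1
tcp_pos: [0.427, 0.1868, 0.0687]
eef_rot: [-0.0, 1.0, -0.009, 0.005]
ft_force: [10.8, -1.8, -13.9]
opening: 0.344
t: 29.6
tcp_pos: [0.4251, 0.1868, 0.1594]
eef_rot: [0.001, 1.0, -0.009, -0.001]
ft_force: [0.8, 1.4, 0.2]
opening: 0.515
```

View pics/c.png

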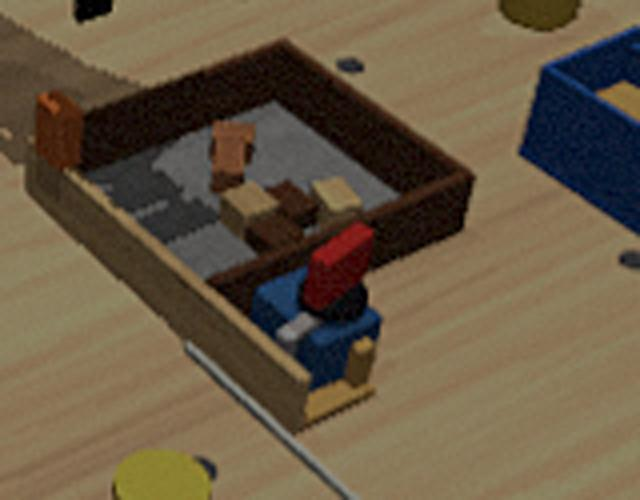

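View pics/a.png

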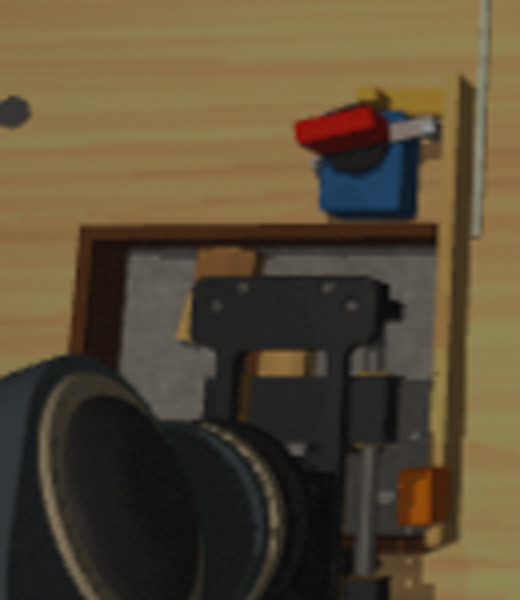

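```bash
python3 -m creep '4 0.9 0 3 4;8 1.8 0 6 4;12 2.7 0 9 4;16 3.6 0 12 4;20.3 4.5 0 13 4';python3 -m creep '0 0 -3 0 4;0 0 -3 0 4;0 0 -3 0 4';python3 - <<'E'
from h import *
s=manip.read_state();print(s['tcp_pos'],s['eef_rot']);snap('wrist','w20')
E
```

```text
t: 30.25
tcp_pos: [0.6286, 0.2326, 0.1566]
eef_rot: [-0.0, 0.994, 0.105, -0.002]
ft_force: [0.0, 0.6, 0.4]
opening: 0.46
t: 30.55
tcp_pos: [0.6267, 0.2317, 0.1268]
eef_rot: [0.0, 0.995, 0.104, -0.002]
ft_force: [-0.6, -0.8, -0.2]
opening: 0.457
[0.62674698 0.23167305 0.12683845] [ 4.98622388e-04  9.94546674e-01  1.04266819e-01 -2.25736897e-03]
```

View pics/w20.png

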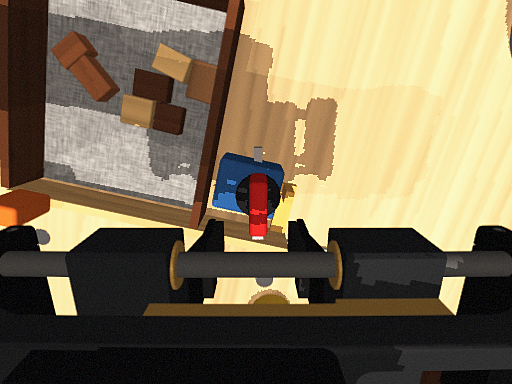

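```bash
python3 -m creep '0.1 0 -3 0 4;0.1 0 -5.6 0 4;0.1 0 -5.6 0 4;0.1 0 -5.6 0 0;0.1 0 -5.6 0 0' 15;python3 -m creep '0 0 0 0 0;0 0 0 0 0;0 0 0 0 0'
```

```text
t: 31.1
tcp_pos: [0.6307, 0.2325, 0.0749]
eef_rot: [-0.001, 0.995, 0.104, 0.002]
ft_force: [0.4, -0.3, 0.2]
opening: 0.357
t: 31.4
tcp_pos: [0.6285, 0.232, 0.0737]
eef_rot: [-0.0, 0.995, 0.104, -0.001]
ft_force: [-4.9, -0.7, 6.4]
opening: 0.158
```

```bash
python3 -m creep '0 0 0 8 0;0 0 0 16 0;0 0 0 24 0;0 0 0 32 0;0 0 0 40 0';python3 -m creep '0 0 0 8 0;0 0 0 16 0;0 0 0 24 0;0 0 0 32 0;0 0 0 38 0'; python3 -m creep '0 0 0 0 0'; python3 -c "
from plant import manip
s=manip.read_state();print(s['torque'],s['opening'])"
```

```text
t: 31.9
tcp_pos: [0.6299, 0.233, 0.0737]
eef_rot: [-0.0, 0.898, 0.441, 0.001]
ft_force: [0.3, 2.1, 0.8]
opening: 0.16
t: 32.4
tcp_pos: [0.6305, 0.2346, 0.0737]
eef_rot: [-0.0, 0.705, 0.709, 0.002]
ft_force: [1.2, 4.0, 0.1]
opening: 0.159
t: 32.5
tcp_pos: [0.6305, 0.2345, 0.0737]
eef_rot: [-0.001, 0.707, 0.707, 0.002]
ft_force: [1.2, 5.1, 0.5]
opening: 0.161
[ 1.05408181 -0.23995702  0.05374228] 0.16136731943768692
```

Yaw is back at 90° with the bar in grip. Release, retreat, and check.

```bash
python3 -m creep '0 0 0 0 4;0 0 0 0 4;0 0 0 0 4;0 0 5 0 4;0 0 10 0 4';python3 -m creep '0 3 3 0 4;-3 7 6 0 4;-6 11 6 0 4;-10 15 6 0 4;-14 19 6 0 4';python3 -m creep '-3 3 0 0 4;-6 6 0 0 4;-6 6 0 0 4';python3 - <<'E'
from h import *
for n in ['top','scene']: snap(n,n[0]+'21')
t=cv2.imread('pics/s21.png')
cv2.imwrite('pics/c.png',cv2.resize(t[95:220,290:450],None,fx=4,fy=4,interpolation=cv2.INTER_CUBIC))
E
```

```text
t: 33.0
tcp_pos: [0.6281, 0.2304, 0.1714]
eef_rot: [-0.001, 0.708, 0.706, -0.003]
ft_force: [0.8, -0.4, 0.8]
opening: 0.444
t: 33.5
tcp_pos: [0.5028, 0.4079, 0.2325]
eef_rot: [0.0, 0.708, 0.706, -0.0]
ft_force: [-0.1, 1.5, 0.6]
opening: 0.462
t: 33.8
tcp_pos: [0.437, 0.4731, 0.232]
eef_rot: [-0.002, 0.704, 0.711, -0.001]
ft_force: [-0.6, 0.2, 0.6]
opening: 0.46
```

View pics/c.png

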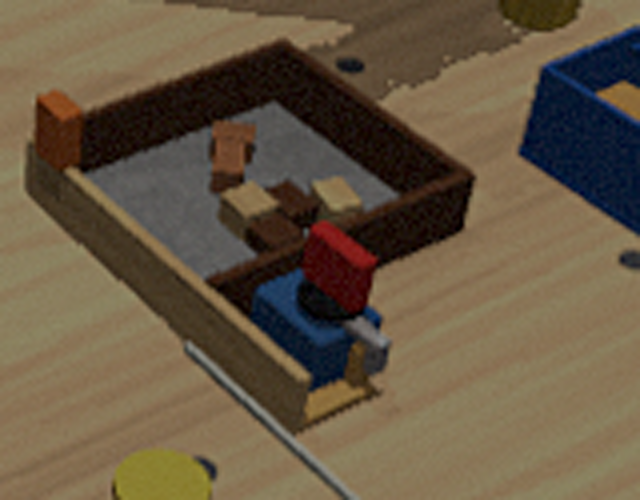

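View pics/t21.png

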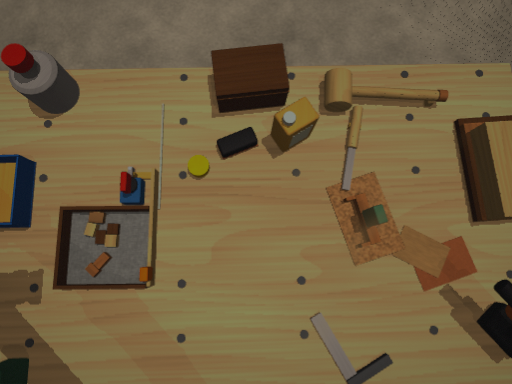

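View pics/s21.png

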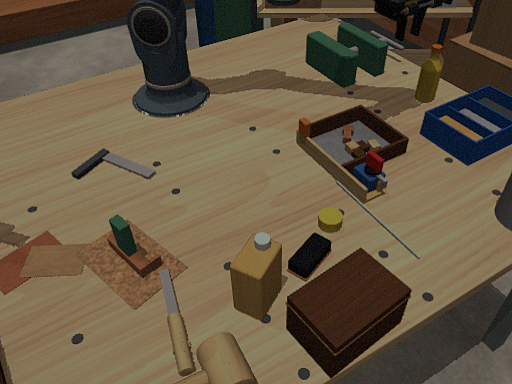

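```bash
python3 -c "
from plant import manip
print(manip.finish_job())"
```

```text
the job is handed in; nothing more can be done
None
```

The job is done and handed in at about 34 s; the hand-in gives no verdict, so the checks below are my own.

**What I did:**
- **Knob:** it stopped dead anticlockwise and gave clockwise, so I undid it about 77°.
- **Gate:** I slid it to its end stop.
- **Offcuts:** all seven were there this time. Two rake strokes took five and then two of them into the trap.
- **Rake:** I stood it near the middle of the cork mat, clear of the chisel tip.
- **Closing up:** I shut the gate against its stop and turned the knob back to locked.

**Last checks (top and scene pictures):**
- All seven offcuts lie well inside the trap. Two mid-brown ones lie against each other, one of them perhaps tilted.
- The gate handle and the knob's bar and hook look the same as in the starting pictures.
- The rake stands upright on the mat. I set it down at about (0.541, -0.319), against a mat centre of about (0.545, -0.322).
- The bystanders look unmoved, and I saw no sign of the gripper touching an offcut.
- The arm is clear of everything.

**Disagreements:**
- My first picture estimate of the gate handle was about 5 mm off from where the fingers found it.
- A force of about 21 N came up 163 mm into opening the gate, by the tool's reading. I took this to be the end stop, because the handle was still held there when I gripped it again to close it, and the pictures show the mouth wholly open.

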